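Pack wedge-shaped vial racks head to tail in a clamping tray

ROBOT

A 6-joint arm with a two-finger parallel gripper is mounted at the origin on the work surface. World frame = base frame: x ahead of the robot, y to its left, z up, the work surface at z = 0. Lengths are in m, angles in rad, forces in N, time in s.
With the tool pointing down it reaches from about 0.4 to 0.825 m from the base axis. Payload 7 kg.
Tool frame: the origin (TCP) lies between the finger pads; the fingertips stand 25 mm ahead of it and the grasp point (between the pads) lies 6 mm ahead of it (arm.tip_extent is the z of the fingertips in the tool frame, in m); z points along the fingers, x is the direction in which the jaws open and shut, and the axes are right-handed (so a half turn about z gives the same grasp; the last joint's range is limited). The gripper opens to 88 mm and grips with 3 to 60 N. Pads are 19 mm wide; open, the fingers measure 130 mm over their backs; the gripper's body (78 mm by 193 mm) begins 47 mm behind the grasp point.
Start: joints at [1.51, 0.359, 0.012, 0, -1.224, -0.288], TCP at [0.231, 0.634, 0.252] pointing down, gripper open.
Joint ranges: [-3.07, 3.07], [-1.43, 2.12], [-1.02, 1.25], [-3.03, 1.67], [-3.05, -0], [-3.03, 3.03]. Speed limits (rad/s): [2.39, 2.39, 3.01, 3.14, 3.14, 3.14].

INTERFACE

Orientations are given as [roll, pitch, yaw] about the fixed x, y, z axes, in that order (R = Rz(yaw) Ry(pitch) Rx(roll)).
In Python, from station import monitor, grab_frame, job_done, arm gives the robot as it stands.
- The arm moves only by the shell command python3 -m jog 'ROWS' [FORCE]. ROWS is JSON, a list that holds one entry, the list of rows, each a list of 7 numbers: the shift along the world's x, y, z in m, then the turn, a rotation vector about the world's x, y, z in rad, then the opening, from 0 (shut) to 1 (fully open). In form: [[[dx, dy, dz, ax, ay, az, claw], ...]]. A call has 1 to 20 rows; each row shifts and turns the commanded pose from where the row before left it; what a row does not reach is not made up. A row lasts 1/8 s, in which the tool goes at most 62.5 mm and 10.7 degrees, less where a joint would pass 70% of its speed; a pose out of reach is approached as far as the arm can. A call is refused whole if a number of a shift passes 0.0625 or a number of a turn 0.188, either way. A call with a gripper value outside its range is refused whole. The fingers move at their own pace and stop on an object; FORCE is the grip in N (left out, the last holds). Time passes only in rows, so rows that do not move let the fingers close. It gives the time, the measured TCP pose, the force and the opening at its end, in the units of the state.
- monitor.get_state(): the state, without advancing time (a new reading comes with each control period).
- grab_frame(name): name is "scene" or "top"; returns a dict with "pixels" (420x560x3 uint8, red, green, blue), "K" (3x3 intrinsics, pixels), "view" (4x4, takes a point from world to camera coordinates). Camera axes: x right, y down, z forward; pixel columns grow to the right and rows downward; lengths in m; the calibration is good to about 2 mm. A picture is of the moment at which its call begins. There is no depth.
- job_done(): hands the job in, once; it reports no verdict.
The state is a dict: "t": time; "q": joint angles; "qd": joint speeds; "joint_efforts": joint torques, N m; "eef_pos": TCP position; "ee_rot": TCP orientation; "force": force on the tool from outside, world axes, zero at the start; "moment": the same for the moment, N m; "width": finger opening in m.
Only numpy, scipy, OpenCV 4.12 (cv2) and the standard library are available. Lean on these libraries where they do the work, as an engineer would, in place of code of your own. Each camera call takes 0.05 s, during which the arm holds its last target.

TASK

Pack the three loose wedge-shaped vial racks into the aluminium tray beside the one already there, all flat on its floor and alternately head to tail, slant against slant and straight side against straight side, so that the four make a solid rectangle. Set them down rather than dropping them, and keep them upright. Then slide the tray's yellow jaw shut until it bears firmly on the row, let go, and leave the carton, the bottles and the beaker where they stand.

Things in the scene. Friction and masses are not known exactly. Their poses are not given: they have to be found in the camera images.
- tray: Aluminium tray fixed to the bench. Origin at bench level, x = 0 midway between the side walls. Floor top z = 6 mm. Side walls: inner faces x = -65 and 65, 5 mm thick, tops z = 24. Fixed stop wall at the -y end: inner face y = -100, 8 mm thick, top z = 36. Racks are packed from it towards +y, their length along x. The +y end (to y = 125) carries the jaw.
- jaw_face (a point): The jaw: yellow plate facing the stop wall, 124 mm along x, 12 mm thick, z 7 to 41 mm. Black grip block on top: 24 (x) by 18 mm (y), centred at y = 16 (behind the face), z 36 to 76. Origin: bench level, below the middle of the face that meets the racks, which are on its -y side; axes as the tray's.
- jaw (a joint): Jaw travel (m) along the tray's -y, towards the stop wall: 0 fully open (face at tray y = 86 mm, 186 mm from the stop wall), 0.045 end stop. Starts at 0 to 0.012. No spring; stays where left; about 2 N to slide, plus what pushes the racks. It meets four rightly packed racks (152 mm) at about 0.034.
- rack_in: Blue-grey wedge-shaped vial rack (shape: see rack_a), already in the tray: on its floor, straight side to the stop wall and 1 to 6 mm off it, its x axis along the tray's x within 0.02 rad.
- rack_a: Loose rack, any yaw, about 0.18 kg: right-angled trapezium 120 mm long, 34 mm high. Origin: underside, below the centre of its grip block. x to the wide end. Wide end (50 mm) at x = 55, narrow end (26 mm) at x = -65; straight side at y = -20; slanted side from y = 6 (narrow) to 30 (wide). Black grip block on top: 24 (x) by 18 mm (y), z 34 to 70. Vial caps 3 mm proud, look only.
- rack_b: Loose vial rack, same as rack_a in shape and frame.
- rack_c: Loose vial rack, same as rack_a in shape and frame.
- carton: Plain cardboard carton 90 x 60 x 50 mm, bystander. Origin: centre of the underside.
- amber_bottle: Amber glass bottle, 52 mm across, 115 mm high, bystander. Origin: centre of the underside.
- clear_bottle: Clear glass bottle with blue cap, 56 mm across, 125 mm high, bystander. Origin: centre of the underside.
- beaker: Clear glass beaker, 50 mm across, 70 mm high, bystander. Origin: centre of the underside.

How it is judged:
On the way, in this order (a step that is already met when the one before it is completed fails the run):
1. all four racks stand flat on the tray floor between stop wall and jaw, lying along the tray (x of rack_in in the frame of tray between -0.018 and 0.018 m and y of each of rack_in, rack_a, rack_b, rack_c in the frame of tray above -0.09 m and y of each of rack_in, rack_a, rack_b, rack_c in the frame of jaw_face below -0.008 m and z of each of rack_in, rack_a, rack_b, rack_c in the frame of tray below 0.01 m and angle between each of rack_in, rack_a, rack_b, rack_c's own z axis and vertical below 0.06 rad and angle between the x axis of each of rack_in, rack_a, rack_b, rack_c and the x axis of tray, either way round below 0.1 rad and x of rack_a in the frame of tray between -0.018 and 0.018 m and x of rack_b in the frame of tray between -0.018 and 0.018 m and x of rack_c in the frame of tray between -0.018 and 0.018 m), for 0.2 s.
2. the jaw is shut on the row and bears on it with more than 2 N (value of joint jaw above 0.028 m and (contact force between jaw and rack_in above 2 N or contact force between jaw and rack_a above 2 N or contact force between jaw and rack_b above 2 N or contact force between jaw and rack_c above 2 N)), for 0.04 s.
At the end, for the whole second after the job is handed in: All four racks at rest flat in the tray between stop wall and jaw (under 4 mm off its floor, tilt under 0.06 rad, along the tray within 0.10 rad, origin within 18 mm of its centre line); jaw travel over 0.028, gap under 158 mm, which only the full alternating rectangle allows (all of step 1 and value of joint jaw above 0.028 m and linear speed of each of rack_in, rack_a, rack_b, rack_c below 0.02 m/s); the robot touches nothing.
It fails at once if the carton, a bottle or the beaker is shifted more than 20 mm or tipped (distance of any of carton, amber_bottle, clear_bottle, beaker from where it was at the start of the episode above 0.02 m or angle between any of carton, amber_bottle, clear_bottle, beaker's own z axis and vertical above 0.35 rad).
It fails at once if a rack is tipped more than 35 degrees (angle between any of rack_in, rack_a, rack_b, rack_c's own z axis and vertical above 0.61 rad).
It fails at once if a rack is dropped (clear of the fingers and faster than 0.7 m/s) ((contact force between the fingers and rack_in below 0.05 N and linear speed of rack_in above 0.7 m/s) or (contact force between the fingers and rack_a below 0.05 N and linear speed of rack_a above 0.7 m/s) or (contact force between the fingers and rack_b below 0.05 N and linear speed of rack_b above 0.7 m/s) or (contact force between the fingers and rack_c below 0.05 N and linear speed of rack_c above 0.7 m/s)).
It also fails if it takes over 69 s, if anything falls off the work surface, if the arm or the gripper's body presses on something with over 40 N, if the wrist force passes 120 N, or if a joint passes its speed limit or range.

## Working session

There is one attempt and no reset: what is moved stays moved. The work goes in short steps, Python scripts to look and compute and a shell command to move; the robot and the scene stay as the last step left them, time stands still between calls to the robot, and variables do not carry over. Pictures are saved under pics/ and viewed, and the job is handed in when it is done.

```bash
ls -la; mkdir -p pics; python3 - <<'E'
from station import monitor, grab_frame, arm
import cv2, numpy as np
s=monitor.get_state(); print({k:np.round(v,3) for k,v in s.items()})
print(arm.tip_extent)
for n in ("scene","top"):
    f=grab_frame(n); cv2.imwrite(f"pics/{n}0.png",f["pixels"][:,:,::-1]); print(n,f["K"],np.round(f["view"],4))
    np.savez(f"/tmp/{n}0.npz",**f)
E
```

```text
total 12
drwxr-xr-x  3 agent agent 4096 Dec  6 13:48 .
drwxr-xr-x 23 root  root  4096 Dec  6 13:48 ..
drwxr-xr-x  2 agent agent 4096 Dec  6 13:48 pics
{'t': np.float64(0.0), 'q': array([ 1.51 ,  0.359,  0.011, -0.   , -1.224, -0.288]), 'qd': array([-0.002, -0.001,  0.002, -0.001, -0.   , -0.001]), 'joint_efforts': array([ 1.0000e-03, -5.8272e+01,  2.9306e+01,  6.9970e+00,  7.0000e-03,
       -0.0000e+00]), 'eef_pos': array([0.231, 0.634, 0.251]), 'ee_rot': array([-3.141e+00, -2.000e-03, -1.920e+00]), 'force': array([ 0.047,  0.255, -0.143]), 'moment': array([ 0.026, -0.08 ,  0.01 ]), 'width': np.float64(0.088)}
0.025
scene [[493.70551412   0.         277.52571321]
 [  0.         493.70551412 206.75070682]
 [  0.           0.           1.        ]] [[ 0.8474  0.531   0.0074 -0.4609]
 [ 0.3304 -0.5163 -0.7901 -0.1418]
 [-0.4157  0.6719 -0.613   1.3856]
 [ 0.      0.      0.      1.    ]]
top [[417.87476086   0.         284.00540972]
 [  0.         417.87476086 212.24451732]
 [  0.           0.           1.        ]] [[ 1.550e-02 -9.999e-01 -3.000e-04  1.070e-02]
 [-9.879e-01 -1.530e-02 -1.541e-01  5.145e-01]
 [ 1.541e-01  2.600e-03 -9.881e-01  1.115e+00]
 [ 0.000e+00  0.000e+00  0.000e+00  1.000e+00]]
```

View pics/scene0.png

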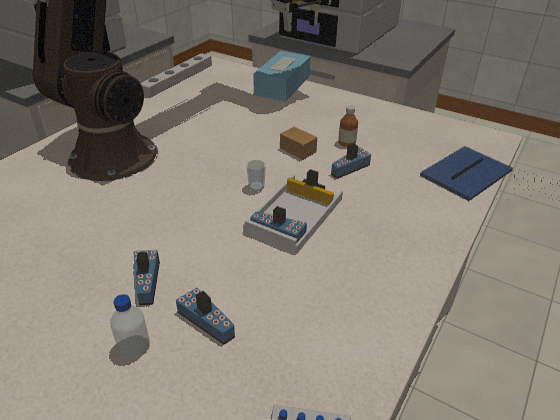

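View pics/top0.png

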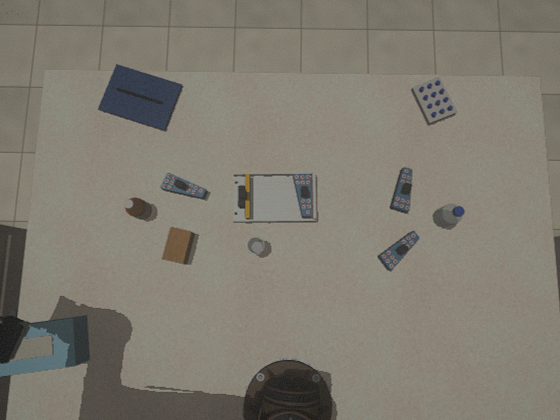

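Top view: robot base at (288,395), tray around (275,198) with its jaw at column 247 and the rack in it at 304. The loose racks are near (185,186), (402,190) and (398,250). The amber bottle is at (140,208), clear bottle at (450,215), beaker at (258,246) and carton at (179,245). I'll zoom in next.

```bash
python3 - <<'E'
import cv2, numpy as np
t=np.load("/tmp/top0.npz")["pixels"][:,:,::-1]
s=np.load("/tmp/scene0.npz")["pixels"][:,:,::-1]
def crop(im,x,y,w,h,k,n): cv2.imwrite(n,np.clip(cv2.resize(im[y:y+h,x:x+w],None,fx=k,fy=k,interpolation=cv2.INTER_CUBIC).astype(float)*1.5,0,255).astype(np.uint8))
crop(t,150,160,180,110,4.4,"pics/topA.png")
crop(t,365,155,110,120,5,"pics/topB.png")
crop(s,230,120,150,135,4.4,"pics/scA.png")
crop(s,100,240,150,120,5,"pics/scB.png")
E
```

```text
(no output)
```

View pics/topA.png

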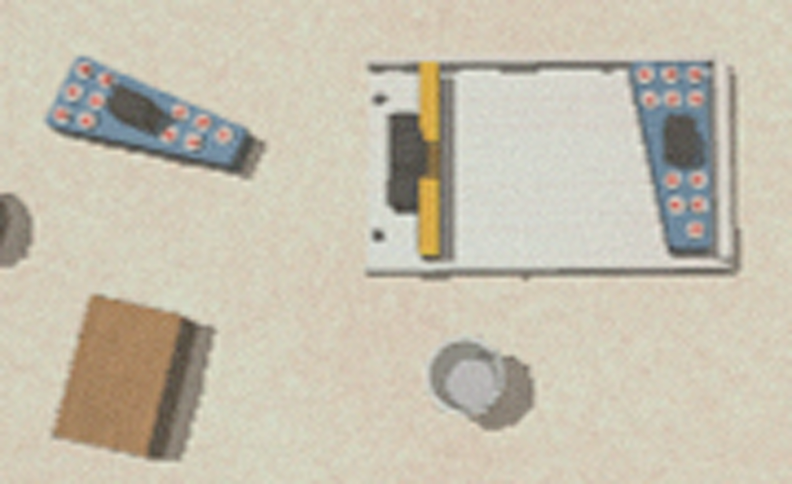

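View pics/topB.png

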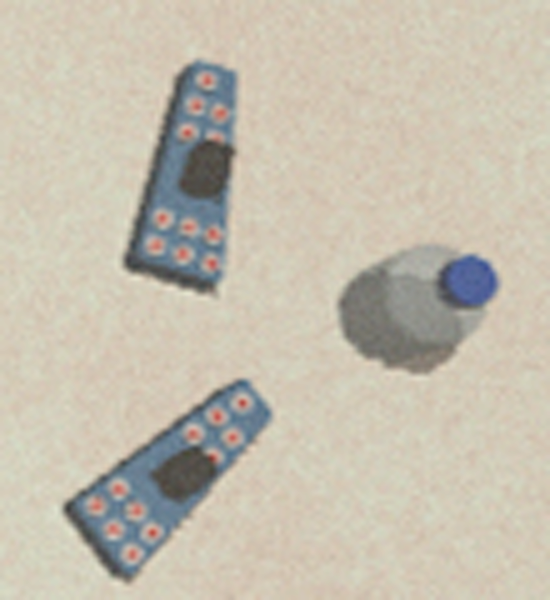

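View pics/scA.png

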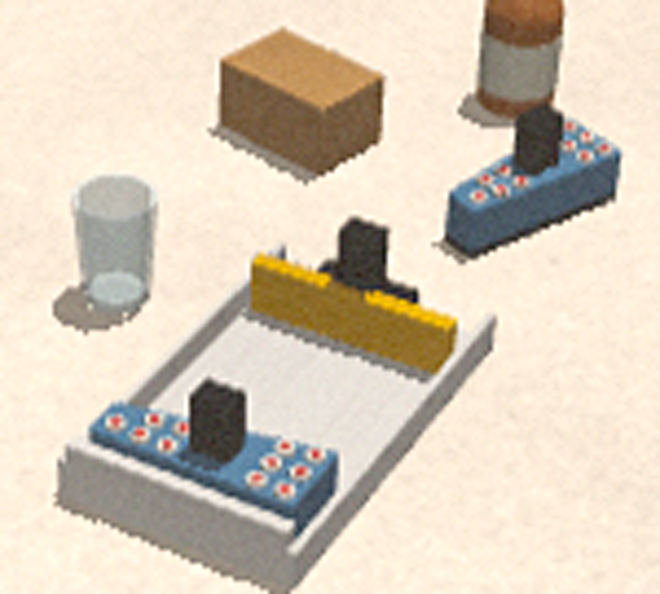

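View pics/scB.png

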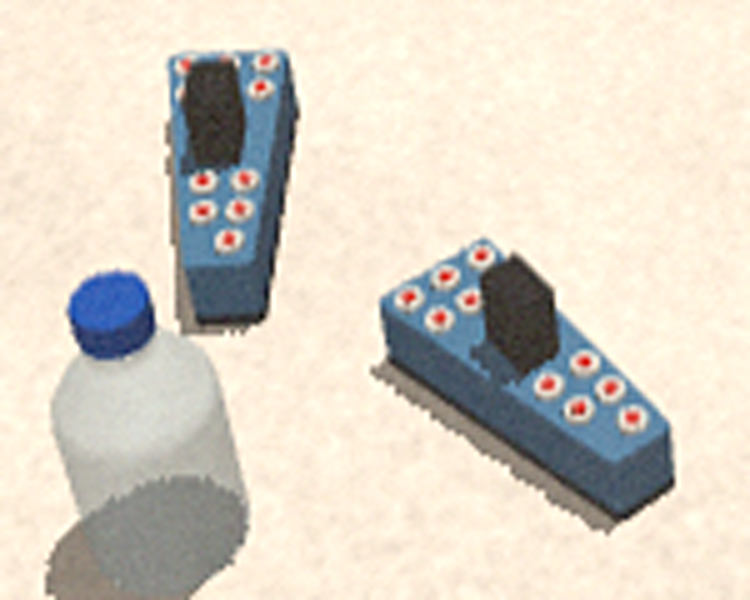

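```bash
cat > h.py <<'E'
import cv2, numpy as np
def load(n): return dict(np.load(n))
def center(f):
    V=f["view"]; return -V[:3,:3].T@V[:3,3]
def ray(f,uv):
    V=f["view"]; d=np.linalg.inv(f["K"])@np.array([uv[0],uv[1],1.0]); return V[:3,:3].T@d
def onplane(f,uv,z):
    c=center(f); d=ray(f,uv); return (c+d*(z-c[2])/d[2])
def proj(f,P):
    p=f["view"][:3,:3]@np.asarray(P,float)+f["view"][:3,3]; q=f["K"]@p; return q[:2]/q[2]
def tri(f1,u1,f2,u2):
    c1,c2=center(f1),center(f2); d1,d2=ray(f1,u1),ray(f2,u2)
    d1/=np.linalg.norm(d1); d2/=np.linalg.norm(d2)
    A=np.stack([d1,-d2],1); s=np.linalg.lstsq(A,c2-c1,rcond=None)[0]
    a=c1+s[0]*d1; b=c2+s[1]*d2; return (a+b)/2, np.linalg.norm(a-b)
# rack-frame top corners: narrow-straight, wide-straight, wide-slant, narrow-slant
RC=np.array([[-65,-20],[55,-20],[55,30],[-65,6]])/1000.
def fit2d(M,P):
    M=np.asarray(M);P=np.asarray(P);m=M.mean(0);p=P.mean(0)
    a,b=M-m,P-p
    th=np.arctan2((a[:,0]*b[:,1]-a[:,1]*b[:,0]).sum(),(a*b).sum())
    R=np.array([[np.cos(th),-np.sin(th)],[np.sin(th),np.cos(th)]])
    t=p-R@m; res=np.linalg.norm((M@R.T+t)-P,axis=1)
    return t,th,res
E
python3 - <<'E'
from h import *
t=load("/tmp/top0.npz"); s=load("/tmp/scene0.npz")
print(center(t),center(s))
for f,pts in((t,[(178,180),(186,188),(190,193),(200,196),(303,182),(404,178),(390,257)]),(s,[(280,205),(152,262),(138,290),(205,310),(215,335),(350,165),(362,168)])):
    h=cv2.cvtColor(f["pixels"],cv2.COLOR_RGB2HSV)
    for p in pts: print(p,h[p[1],p[0]],f["pixels"][p[1],p[0]])
for f,n in ((t,'t'),(s,'s')):
    h=cv2.cvtColor(f["pixels"],cv2.COLOR_RGB2HSV)
    for vlo in (40,75,90):
        m=cv2.inRange(h,(95,70,vlo),(118,255,255))
        k,l,st,c=cv2.connectedComponentsWithStats(m)
        print(n,vlo,[ (st[i].tolist()) for i in range(1,k) if st[i][4]>60])
E
```

```text
[0.3363884  0.01558168 1.18098509] [ 1.01335662 -0.75949726  0.7407265 ]
(178, 180) [17 31 58] [58 55 51]
(186, 188) [94 32 64] [56 63 64]
(190, 193) [102  70 105] [ 76  93 105]
(200, 196) [103  64 104] [ 78  93 104]
(303, 182) [  4  94 133] [133  91  84]
(404, 178) [102  60  97] [74 88 97]
(390, 257) [ 20  15 101] [101  99  95]
(280, 205) [ 16  18 155] [155 150 144]
(152, 262) [103 108 113] [ 65  92 113]
(138, 290) [104 106 116] [ 68  93 116]
(205, 310) [27 60 38] [38 37 29]
(215, 335) [105  61  67] [51 59 67]
(350, 165) [108  68  68] [50 57 68]
(362, 168) [ 15  36 169] [169 157 145]
t 40 [[99, 65, 82, 64, 2249], [454, 206, 10, 10, 75]]
t 75 [[100, 66, 81, 63, 1928], [454, 206, 10, 10, 75]]
t 90 [[455, 206, 9, 10, 68]]
s 40 [[254, 51, 56, 44, 792], [422, 147, 90, 53, 2299], [346, 154, 25, 13, 98], [332, 161, 13, 15, 64], [251, 212, 42, 22, 235], [287, 221, 19, 17, 109], [134, 251, 25, 52, 528], [176, 290, 58, 52, 727], [114, 294, 17, 18, 235], [279, 409, 8, 11, 73]]
s 75 [[254, 51, 56, 44, 745], [422, 147, 90, 51, 2193], [261, 214, 32, 18, 140], [287, 221, 19, 15, 78], [134, 251, 23, 43, 342], [176, 290, 22, 26, 162], [114, 294, 16, 18, 171], [200, 303, 34, 30, 276]]
s 90 [[257, 51, 53, 24, 411], [422, 147, 89, 50, 1995], [274, 219, 19, 12, 78], [287, 221, 19, 14, 65], [134, 251, 23, 43, 318], [176, 290, 22, 26, 146], [114, 294, 16, 12, 142], [201, 303, 33, 30, 261]]
```

```bash
cat > seg.py <<'E'
from h import *
K=4
def up(f):
    return cv2.resize(f["pixels"].astype(np.float32),None,fx=K,fy=K,interpolation=cv2.INTER_LINEAR)
def rackmask(f,vmin,thr=9):
    u=cv2.GaussianBlur(up(f),(0,0),2); d=u[...,2]-u[...,0]
    return (((d>thr)&(u.max(2)>vmin))*255).astype(np.uint8)
def quads(f,boxes,vmin,thr=9):
    m=rackmask(f,vmin,thr); out=[]
    for (x0,y0,x1,y1) in boxes:
        mm=np.zeros_like(m); mm[y0*K:y1*K,x0*K:x1*K]=m[y0*K:y1*K,x0*K:x1*K]
        k,l,st,_=cv2.connectedComponentsWithStats(mm)
        keep=np.isin(l,[i for i in range(1,k) if st[i][4]>150])
        pts=np.argwhere(keep)[:,::-1].astype(np.int32)
        hull=cv2.convexHull(pts)
        # best 4-gon
        e=1.0; 
        while True:
            ap=cv2.approxPolyDP(hull,e,True)
            if len(ap)<=4: break
            e+=0.5
        q=ap[:,0].astype(float)
        # refine each side with contour points
        cs,_=cv2.findContours((keep*255).astype(np.uint8),cv2.RETR_EXTERNAL,cv2.CHAIN_APPROX_NONE)
        cp=np.concatenate(cs)[:,0].astype(float)
        n=len(q); L=[]
        for i in range(n):
            a,b=q[i],q[(i+1)%n]; dv=b-a; ln=np.linalg.norm(dv); dv/=ln
            al=(cp-a)@dv; pe=(cp-a)@np.array([-dv[1],dv[0]])
            sel=cp[(al>.12*ln)&(al<.88*ln)&(abs(pe)<5)]
            v=cv2.fitLine(sel.astype(np.float32),cv2.DIST_HUBER,0,.01,.01).ravel()
            L.append((v,len(sel)))
        c=[]
        for i in range(n):
            v1,v2=L[i-1][0],L[i][0]
            s=np.linalg.solve(np.array([[v1[0],-v2[0]],[v1[1],-v2[1]]]),v2[2:]-v1[2:])
            c.append(v1[2:]+s[0]*v1[:2])
        out.append(((np.array(c)+.5)/K-.5, keep))
    return out
def order(q2):
    """order quad corners (world xy) as RC by best rigid fit (cyclic, ccw)"""
    q=np.array(q2); 
    A=np.cross(q[1]-q[0],q[2]-q[0])
    if A<0: q=q[::-1]
    best=None
    for k in range(4):
        t,th,r=fit2d(RC,np.roll(q,k,0))
        if best is None or r.sum()<best[2].sum(): best=(t,th,r,np.roll(q,k,0))
    return best
E
python3 - <<'E'
from seg import *
t=load("/tmp/top0.npz"); s=load("/tmp/scene0.npz")
vis=cv2.resize(t["pixels"][:,:,::-1],None,fx=K,fy=K)
for n,(q,keep) in zip(("in","L","R1","R2"),quads(t,[(285,168,325,226),(155,168,215,205),(385,160,420,216),(372,226,425,275)],82)):
    W=[onplane(t,u,.040 if n=="in" else .034)[:2] for u in q]
    o=order(W); print(n,np.round(q,1).tolist(),np.round(o[0],4),np.round(o[1],3),np.round(o[2]*1000,1))
    cv2.polylines(vis,[np.round((q+.5)*K-.5).astype(int)],True,(0,0,255),1)
a=np.hstack([vis[165*K:205*K,155*K:215*K],vis[180*K:220*K,285*K:325*K]]) 
cv2.imwrite("pics/qa.png",cv2.resize(vis[160*K:230*K,150*K:330*K],None,fx=1.1,fy=1.1))
cv2.imwrite("pics/qb.png",vis[160*K:280*K,365*K:440*K])
E
```

```text
in [[311.1000061035156, 215.60000610351562], [301.70001220703125, 215.60000610351562], [297.70001220703125, 172.6999969482422], [310.29998779296875, 179.8000030517578]] [ 0.5665 -0.0389] -0.062 [ 5.8 15.7  6.9  3.9]
L [[205.39999389648438, 189.3000030517578], [201.5, 196.89999389648438], [158.6999969482422, 187.3000030517578], [171.89999389648438, 174.10000610351562]] [0.5841 0.3042] 1.141 [ 3.4 11.3  4.4  4.2]
R1 [[403.6000061035156, 166.6999969482422], [411.70001220703125, 169.10000610351562], [407.8999938964844, 210.5], [392.1000061035156, 205.60000610351562]] [ 0.5847 -0.3156] 2.833 [2.1 2.3 3.  1.5]
R2 [[418.3999938964844, 236.3000030517578], [389.6000061035156, 268.6000061035156], [379.5, 254.89999389648438], [413.3999938964844, 230.6999969482422]] [ 0.4185 -0.2982] 2.201 [3.7 2.5 2.8 2.8]
```

```bash
ls pics
```

```text
qa.png
qb.png
scA.png
scB.png
scene0.png
top0.png
topA.png
topB.png
```

View pics/qa.png

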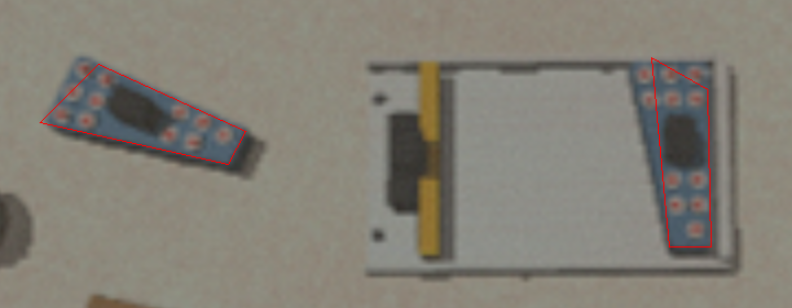

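View pics/qb.png

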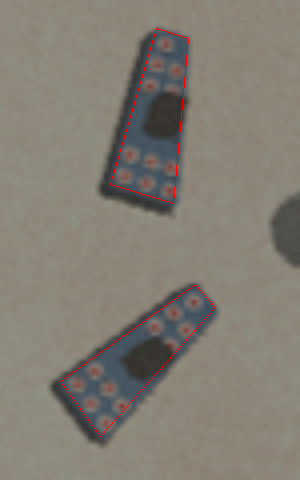

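```bash
python3 - <<'E'
s=open('seg.py').read()
a=s.index("        # best 4-gon"); b=s.index("        # refine each side")
s=s[:a]+"        q=cv2.approxPolyN(hull,4).reshape(-1,2).astype(float)\n"+s[b:]
s=s.replace("GaussianBlur(up(f),(0,0),2)","GaussianBlur(up(f),(0,0),1.5)").replace("thr=9","thr=5").replace("abs(pe)<5","abs(pe)<7")
s=s.replace("cp=np.concatenate(cs)[:,0].astype(float)","cp=np.concatenate(cs)[:,0].astype(float); cp=cp[[cv2.pointPolygonTest(hull,(float(x),float(y)),True)<6 for x,y in cp]]")
open('seg.py','w').write(s)
E
cat > m1.py <<'E'
from seg import *
t=load("/tmp/top0.npz"); s=load("/tmp/scene0.npz")
for vmin in (78,86):
  vis=cv2.resize(t["pixels"][:,:,::-1],None,fx=K,fy=K)
  for n,(q,keep) in zip(("in","L","R1","R2"),quads(t,[(285,168,325,226),(155,168,215,205),(385,160,420,216),(372,226,425,275)],vmin)):
    W=[onplane(t,u,.040 if n=="in" else .034)[:2] for u in q]
    o=order(W); print(n,np.round(q,1).tolist(),np.round(o[0],4),np.round(o[1],3),np.round(o[2]*1000,1))
    cv2.polylines(vis,[np.round((q+.5)*K-.5).astype(int)],True,(0,0,255),1)
cv2.imwrite("pics/qa2.png",cv2.resize(vis[160*K:230*K,150*K:330*K],None,fx=1.1,fy=1.1))
cv2.imwrite("pics/qb2.png",vis[160*K:280*K,365*K:440*K])
E
python3 m1.py
```

```text
in [[301.3999938964844, 215.6999969482422], [292.20001220703125, 173.60000610351562], [310.6000061035156, 173.60000610351562], [311.5, 215.60000610351562]] [ 0.5702 -0.0348] 0.025 [1.  1.  0.8 1. ]
L [[201.60000610351562, 197.0], [160.0, 187.8000030517578], [167.1999969482422, 172.0], [205.6999969482422, 189.0]] [0.5852 0.3064] 1.17 [0.5 0.7 1.4 0.6]
R1 [[408.70001220703125, 211.0], [392.0, 205.8000030517578], [403.20001220703125, 166.5], [411.8999938964844, 169.0]] [ 0.5844 -0.3159] 2.843 [1.  1.1 1.3 0.6]
R2 [[390.5, 270.0], [378.8999938964844, 255.0], [413.6000061035156, 230.1999969482422], [419.20001220703125, 237.3000030517578]] [ 0.4172 -0.2991] 2.205 [1.1 0.5 0.9 0.6]
in [[301.29998779296875, 215.39999389648438], [292.20001220703125, 173.60000610351562], [310.3999938964844, 173.60000610351562], [311.6000061035156, 215.39999389648438]] [ 0.5705 -0.0347] 0.027 [1.3 1.2 0.7 1.5]
L [[201.5, 196.8000030517578], [160.10000610351562, 187.5], [167.1999969482422, 172.0], [205.5, 188.8000030517578]] [0.5857 0.3066] 1.17 [0.8 0.9 1.9 0.9]
R1 [[408.70001220703125, 210.6999969482422], [392.3999938964844, 205.39999389648438], [403.6000061035156, 166.5], [411.8999938964844, 169.10000610351562]] [ 0.5848 -0.3167] 2.842 [1.6 1.9 2.  1.5]
R2 [[390.70001220703125, 269.6000061035156], [379.70001220703125, 255.3000030517578], [413.79998779296875, 230.5], [419.29998779296875, 237.39999389648438]] [ 0.417 -0.3  ] 2.206 [1.9 1.  1.8 1.2]
```

```bash
python3 - <<'E'
from seg import *
t=load("/tmp/top0.npz"); s=load("/tmp/scene0.npz")
def crop(im,x,y,w,h,k,n): cv2.imwrite(n,np.clip(cv2.resize(im[y:y+h,x:x+w,::-1],None,fx=k,fy=k,interpolation=cv2.INTER_NEAREST).astype(float)*1.6,0,255).astype(np.uint8))
crop(t["pixels"],228,166,98,62,8,"pics/tray.png")
crop(s["pixels"],238,160,112,95,6.3,"pics/trays.png")
E
```

```text
(no output)
```

View pics/tray.png

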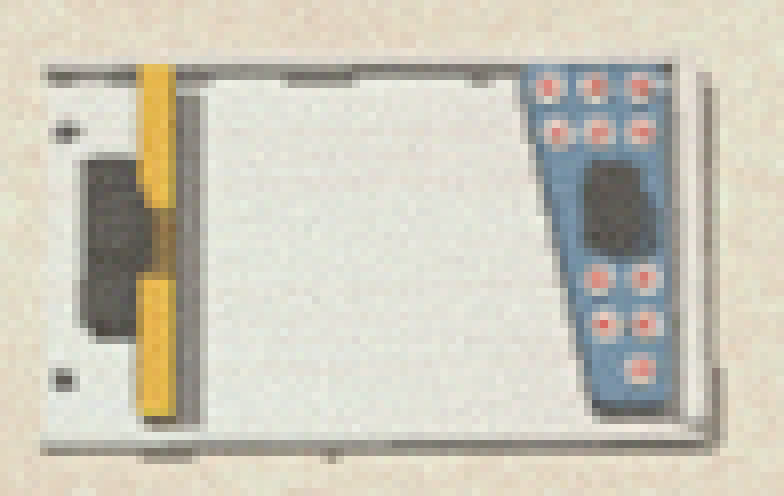

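View pics/qa2.png

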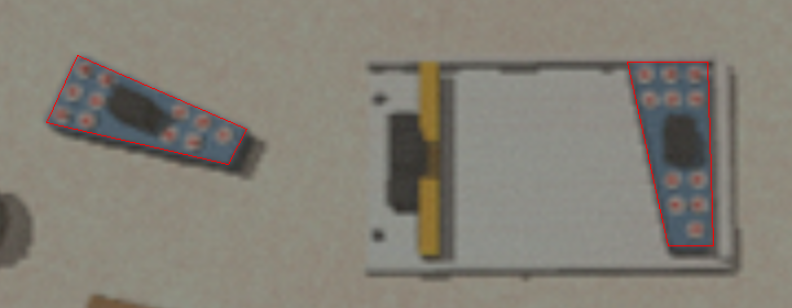

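View pics/trays.png

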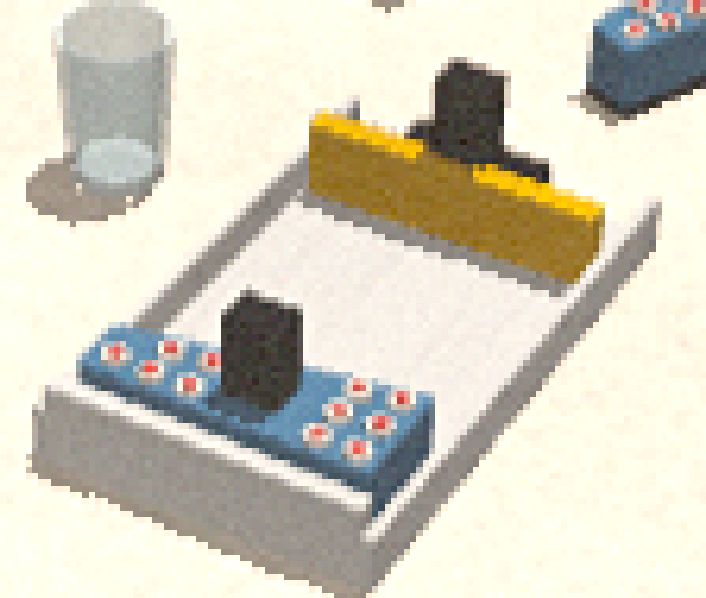

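```bash
cat > m2.py <<'E'
from seg import *
import sys
t=load(sys.argv[1] if len(sys.argv)>1 else "/tmp/top0.npz")
g=cv2.GaussianBlur(t["pixels"].astype(np.float32).mean(2),(0,0),.6)
def edge(prof,lo,hi,sign):
    d=np.diff(prof)*sign
    i=np.argmax(d[lo:hi])+lo
    w=d[i-1:i+2].clip(0); return i+.5+((w*[-1,0,1]).sum()/w.sum())
def fitl(P):
    v=cv2.fitLine(np.array(P,np.float32),cv2.DIST_HUBER,0,.01,.01).ravel(); return v
bot=[(c,edge(g[:,c],218,224,-1)) for c in range(236,312)]
top=[(c,edge(g[:,c],171,176,-1)) for c in range(236,290)]
for n,P,z in(("outer -x top edge (x=-70)",bot,.024),("inner +x top edge (x=65)",top,.024)):
    v=fitl(P); W=[onplane(t,(u,v[3]+(u-v[2])*v[1]/v[0]),z) for u in (240,310)]
    a=W[0]-W[1]; print(n,np.round(W,4).tolist(),"yaw",np.arctan2(-a[0],a[1]))
for lo,hi,sg,n,z in((310,315,1,"stop inner",.036),(313,318,-1,"stop outer",.036)):
    P=[(edge(g[r],lo,hi,sg),r) for r in range(178,214)]
    v=fitl(P); W=[onplane(t,(v[2]+(r-v[3])*v[0]/v[1],r),z) for r in (178,214)]
    a=W[0]-W[1]; print(n,np.round(W,4).tolist(),"yaw",np.arctan2(a[1],a[0]), np.round([p[0] for p in P],1)[::4])
print("+y end",[np.round(onplane(t,(edge(g[r],230,237,1),r),.006),4).tolist() for r in (185,195,205,212)])
# yellow
px=t["pixels"].astype(int); ye=((px[...,0]-px[...,2])>45).astype(np.uint8)
ye[:,:200]=0; ye[:, 330:]=0
k,l,st,c=cv2.connectedComponentsWithStats(ye)
for i in range(1,k):
    if st[i][4]>25 : print(st[i],c[i],cv2.minAreaRect(np.argwhere(l==i)[:,::-1].astype(np.float32)), np.round(onplane(t,c[i],.041),4))
E
python3 m2.py
```

```text
outer -x top edge (x=-70) [[0.4915, 0.1412, 0.024], [0.4957, -0.0543, 0.024]] yaw 0.02141806249246316
inner +x top edge (x=65) [[0.6255, 0.1455, 0.024], [0.6313, -0.0535, 0.024]] yaw 0.029059332504676
stop inner [[0.6135, -0.0589, 0.036], [0.5112, -0.0615, 0.036]] yaw 0.02578525109835517 [312.  312.2 312.3 312.4 312.5 312.7 312.6 312.9 312.8]
stop outer [[0.6136, -0.0669, 0.036], [0.5113, -0.068, 0.036]] yaw 0.010687121663961748 [315.  315.  315.  315.  315.1 315.1 315.1 315.2 315.2]
+y end [[0.5966, 0.167, 0.006], [0.5673, 0.1671, 0.006], [0.5383, 0.1653, 0.006], [0.5182, 0.1533, 0.006]]
[245 174   5  18  86] [247.09302326 182.30232558] ((247.0, 182.5), (17.0, 4.0), 90.0) [0.5972 0.123  0.041 ]
[245 200   5  18  88] [247.         208.69318182] ((247.0, 208.5), (17.0, 4.0), 90.0) [0.5225 0.1211 0.041 ]
```

```bash
cat > m3.py <<'E'
from seg import *
t=load("/tmp/top0.npz"); s=load("/tmp/scene0.npz")
qt=dict(zip(("in","L","R1","R2"),[q for q,_ in quads(t,[(285,168,325,226),(155,168,215,205),(385,160,420,216),(372,226,425,275)],78)]))
vis=cv2.resize(s["pixels"][:,:,::-1],None,fx=K,fy=K)
qs=dict(zip(("in","L","R1","R2"),[q for q,_ in quads(s,[(245,205,312,245),(328,145,375,180),(172,284,238,345),(130,245,165,308)],82)]))
for n in qs:
    q=qs[n]; cv2.polylines(vis,[np.round((q+.5)*K-.5).astype(int)],True,(0,0,255),1)
    z=.04 if n=="in" else .034
    P=np.array([onplane(t,u,z)[:2] for u in qt[n]]); S=np.array([onplane(s,u,z)[:2] for u in q])
    for i in range(4):
        j=np.argmin(np.linalg.norm(S-P[i],axis=1)); X,e=tri(t,qt[n][i],s,q[j]); print(n,np.round(X,4),"gap mm",round(e*1000,1))
    o=order(S); print("  scene-only fit",np.round(o[0],4),np.round(o[1],3),np.round(o[2]*1000,1))
cv2.imwrite("pics/qs.png",np.vstack([vis[245*K:345*K,125*K:245*K]]))
cv2.imwrite("pics/qs2.png",vis[140*K:250*K,240*K:380*K])
# block tops: dark blobs, triangulate blob top corners via silhouettes
for n,(bt,bs) in {"R1":((396,178,418,198),(190,286,216,318)),"R2":((388,238,414,262),(134,248,152,276)),"L":((172,178,192,194),(345,142,362,162))}.items():
    for f,b,nm in((t,bt,"t"),(s,bs,"s")):
        im=f["pixels"].astype(int); sub=im[b[1]:b[3],b[0]:b[2]]; m=(sub.max(2)<(72 if nm=="t" else 55))&(sub[...,2]-sub[...,0]<10)
        yy,xx=np.nonzero(m); print(n,nm,len(xx),"x",xx.min()+b[0],xx.max()+b[0],"y",yy.min()+b[1],yy.max()+b[1],"c",round(xx.mean()+b[0],1),round(yy.mean()+b[1],1))
E
python3 m3.py
```

```text
in [ 0.5044 -0.0305  0.04  ] gap mm 2.8
in [ 6.287e-01 -3.000e-04  3.630e-02] gap mm 8.3
in [ 0.6297 -0.0535  0.0294] gap mm 4.7
in [ 0.5048 -0.0591  0.0362] gap mm 4.7
  scene-only fit [ 0.5749 -0.0387] 0.028 [6.1 8.3 7.5 7.1]
L [0.5539 0.2487 0.0359] gap mm 0.9
L [0.5828 0.3706 0.0297] gap mm 6.1
L [0.6242 0.3496 0.0326] gap mm 2.5
L [0.5776 0.2389 0.0338] gap mm 0.7
  scene-only fit [0.5866 0.3055] 1.117 [1.4 4.5 3.7 1.4]
R1 [ 0.5233 -0.329   0.0329] gap mm 2.9
R1 [ 0.5375 -0.2821  0.0341] gap mm 1.6
R1 [ 0.6524 -0.3165  0.0315] gap mm 0.8
R1 [ 0.6437 -0.3414  0.0331] gap mm 2.3
  scene-only fit [ 0.5842 -0.3179] 2.844 [1.8 0.6 0.2 1.3]
R2 [ 0.3602 -0.274   0.0342] gap mm 1.7
R2 [ 0.4001 -0.2439  0.0327] gap mm 2.8
R2 [ 0.4705 -0.3403  0.0327] gap mm 1.0
R2 [ 0.4504 -0.3557  0.0332] gap mm 2.7
  scene-only fit [ 0.4163 -0.3012] 2.205 [0.3 0.8 0.4 0.2]
R1 t 108 x 396 411 y 178 194 c 404.8 187.9
R1 s 253 x 196 211 y 292 314 c 203.4 302.9
R2 t 97 x 389 408 y 239 254 c 401.1 249.0
R2 s 211 x 137 148 y 253 272 c 142.4 262.5
L t 102 x 172 188 y 180 193 c 180.4 185.4
L s 139 x 347 357 y 144 159 c 351.8 151.4
```

```bash
python3 - <<'E'
import cv2
a=cv2.imread("pics/qs.png");b=cv2.imread("pics/qs2.png");print(a.shape,b.shape)
E
```

```text
(400, 480, 3) (440, 560, 3)
```

View pics/qs.png

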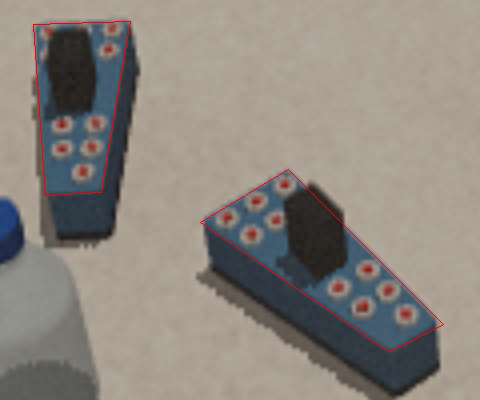

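View pics/qs2.png

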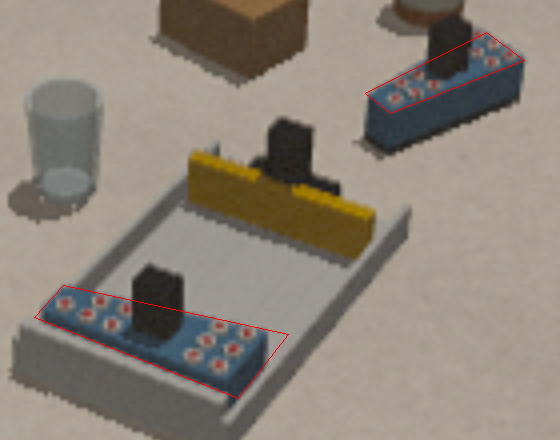

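```bash
python3 - <<'E'
from seg import *
t=load("/tmp/top0.npz"); s=load("/tmp/scene0.npz")
print("clear cap top z.12 ",onplane(t,(458.5,211),.120),"scene cap",onplane(s,(122,302),.118), tri(t,(458.5,211),s,(122,302)))
print("amber neck", onplane(t,(134,206),.10), tri(t,(132,206),s,(350,113)))
print("amber scene base",onplane(s,(348,143),.01))
ye=[proj(s,(x,y,z)) for x,y,z in ((.5968,.1025,.041),)]
for n,(x,y) in {"R1":(.5843,-.3168),"R2":(.4168,-.30),"L":(.5857,.3062)}.items(): print(n,proj(t,(x,y,.07)),proj(s,(x,y,.07)))
# jaw block
print(proj(t,(.5636-.024*.092,.0402+.092,.076)),proj(s,(.5636-.024*.092,.0402+.092,.076)))
E
```

```text
clear cap top z.12  [ 0.51199072 -0.43003864  0.12      ] scene cap [ 0.51138016 -0.43096448  0.118     ] (array([ 0.51201904, -0.43097503,  0.11842722]), np.float64(0.0007068490725890619))
amber neck [0.51545378 0.41236658 0.1       ] (array([0.51810328, 0.4205145 , 0.096454  ]), np.float64(0.005031550243190357))
amber scene base [0.52984821 0.40756531 0.01      ]
R1 [407.87821792 186.96694052] [203.23361031 295.5671409 ]
R2 [403.45042495 248.62134607] [141.59486926 255.48381551]
L [178.72224023 183.0069168 ] [352.62874851 145.59111183]
[242.15788204 192.29168018] [312.89423841 171.78893429]
```

```bash
python3 -m jog '[[[0.033,-0.05,-0.003,0,0,-0.08,1],[0.033,-0.05,-0.003,0,0,-0.08,1],[0.033,-0.05,-0.003,0,0,-0.08,1],[0.033,-0.05,-0.003,0,0,-0.08,1],[0.033,-0.05,-0.003,0,0,-0.08,1],[0.033,-0.05,-0.003,0,0,-0.08,1],[0.033,-0.05,-0.003,0,0,-0.08,1],[0.033,-0.05,-0.003,0,0,-0.08,1],[0.033,-0.05,-0.003,0,0,-0.08,1],[0.006,-0.05,-0.003,0,0,-0.08,1],[0.006,-0.05,-0.003,0,0,-0.08,1],[0.006,-0.05,-0.003,0,0,-0.08,1],[0.006,-0.05,-0.003,0,0,-0.08,1],[0.006,-0.05,-0.003,0,0,-0.08,1],[0.006,-0.05,-0.003,0,0,-0.08,1],[0.006,-0.05,-0.003,0,0,-0.08,1],[0.006,-0.05,-0.003,0,0,-0.08,1],[0.006,-0.05,-0.003,0,0,-0.08,1],[0,-0.05,-0.003,0,0,-0.08,1],[0,0,0,0,0,0,1]]]' 20
```

```text
t: 2.6
eef_pos: [0.5806, -0.3187, 0.193]
ee_rot: [-3.141, -0.002, 2.839]
force: [-0.5, 0.9, -0.1]
width: 0.0875
```

```bash
python3 -m jog '[[[0.002,0,-0.03,0,0,0.004,1],[0.0,0,-0.03,0,0,0,1],[0,0,-0.02,0,0,0,1],[0,0,0,0,0,0,1],[0,0,0,0,0,0,1]]]'
python3 - <<'E'
from seg import *
from station import grab_frame,monitor
for n in("scene","top"):
    f=grab_frame(n); np.savez(f"/tmp/{n}1.npz",**f)
s=load("/tmp/scene1.npz")["pixels"]; cv2.imwrite("pics/s1.png",cv2.resize(s[210:350,110:270,::-1],None,fx=4,fy=4))
E
```

```text
t: 3.22
eef_pos: [0.5842, -0.3155, 0.1155]
ee_rot: [-3.141, 0.001, 2.848]
force: [-0.3, -0.1, 0.3]
width: 0.0878
```

View pics/s1.png

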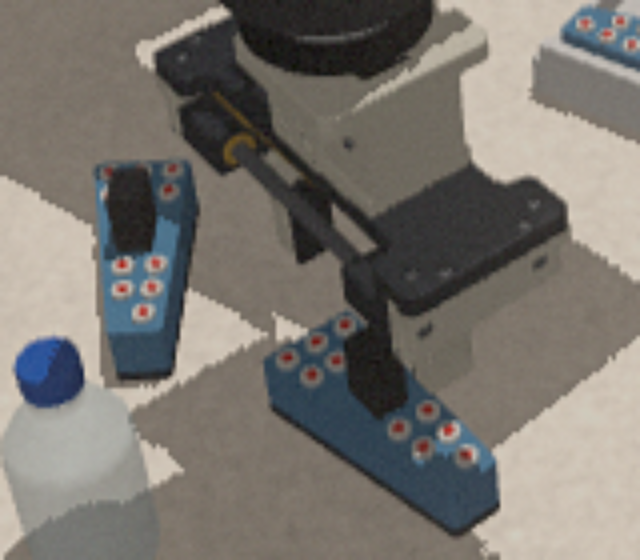

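The gripper straddles R1's block, with fingers to either side along the rack. I'll descend and grip.

```bash
python3 -m jog '[[[0,-0.001,-0.02,0,0,-0.004,1],[0,0,-0.02,0,0,0,1],[0,0,-0.009,0,0,0,1],[0,0,0,0,0,0,0],[0,0,0,0,0,0,0],[0,0,0,0,0,0,0],[0,0,0,0,0,0,0],[0,0,0,0,0,0,0]]]' 30
```

```text
t: 4.32
eef_pos: [0.5838, -0.3167, 0.0658]
ee_rot: [3.142, 0.0, 2.844]
force: [0.1, 1.1, -0.5]
width: 0.0433
```

```bash
python3 -m jog '[[[0,0,0,0,0,0,0],[0,0,0,0,0,0,0],[0,0,0,0,0,0,0],[0,0,0,0,0,0,0]]]' 30; python3 - <<'E'
from station import monitor
print(monitor.get_state()["eef_pos"])
E
```

```text
t: 4.82
eef_pos: [0.5837, -0.3167, 0.0655]
ee_rot: [-3.142, 0.0, 2.844]
force: [0.2, -0.2, 0.3]
width: 0.0236
[ 0.58372912 -0.3167013   0.06554426]
```

```bash
python3 -m jog '[[[0,0,0.01,0,0,0,0],[0,0,0.03,0,0,0,0],[0,0,0.04,0,0,0,0],[0,0,0.04,0,0,0,0],[-0.002,0.022,0,0,0,0.03,0],[-0.003,0.04,0,0,0,0.04,0],[-0.003,0.04,0,0,0,0.04,0],[-0.003,0.04,0,0,0,0.04,0],[-0.003,0.04,0,0,0,0.04,0],[-0.003,0.04,0,0,0,0.04,0],[-0.003,0.04,0,0,0,0.04,0],[-0.003,0.04,0,0,0,0.04,0],[-0.0013,0.0196,0,0,0,0.012,0],[0,0,-0.03,0,0,0,0],[0,0,-0.03,0,0,0,0],[0,0,-0.02,0,0,0,0],[0,0,0,0,0,0,0],[0,0,0,0,0,0,0]]]' 30
cat > snap.py <<'E'
from seg import *
from station import grab_frame,monitor
import sys
k=sys.argv[1]
for n in("scene","top"):
    f=grab_frame(n); np.savez(f"/tmp/{n}{k}.npz",**f)
S=load(f"/tmp/scene{k}.npz")["pixels"]; T=load(f"/tmp/top{k}.npz")["pixels"]
a=cv2.resize(S[150:260,230:360,::-1],None,fx=4,fy=4); b=cv2.resize(T[160:235,225:330,::-1],None,fx=4,fy=4)
c=np.zeros((600,800,3),np.uint8); c=np.zeros((440,940,3),np.uint8); c[:440,:520]=a; c[:300,520:940]=b
cv2.imwrite(f"pics/snap{k}.png",cv2.resize(np.clip(c*1.5,0,255).astype(np.uint8),(800,374)))
print(np.round(monitor.get_state()["eef_pos"],4),np.round(monitor.get_state()["ee_rot"],4))
E
python3 snap.py 2
```

```text
t: 7.08
eef_pos: [0.5598, 0.0049, 0.1063]
ee_rot: [-3.142, 0.001, -3.118]
force: [0.1, -0.5, -0.1]
width: 0.024
[0.56   0.005  0.1066] [ 3.1412e+00  1.6000e-03 -3.1176e+00]
```

View pics/snap2.png

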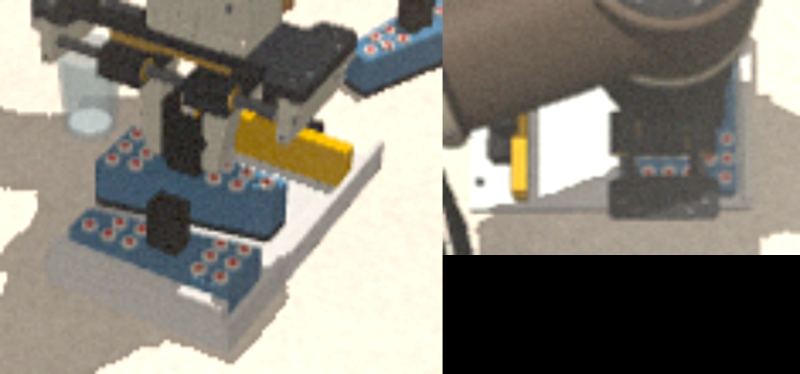

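```bash
python3 -m jog '[[[0,0,-0.02,0,0,0,0],[0,0,-0.008,0,0,0,0],[0,0,-0.004,0,0,0,0],[0,0,0,0,0,0,0],[0,0,0,0,0,0,0]]]' 30; python3 snap.py 3; python3 - <<'E'
from station import monitor
s=monitor.get_state(); print(s["force"],s["moment"],s["eef_pos"])
E
```

```text
t: 7.8
eef_pos: [0.5597, 0.005, 0.0741]
ee_rot: [3.141, 0.001, -3.117]
force: [0.8, 0.0, 0.0]
width: 0.0237
[0.5597 0.005  0.074 ] [ 3.1414e+00  7.0000e-04 -3.1175e+00]
[ 0.37940737 -0.04520987 -2.07491704] [ 0.07566986 -0.03927164  0.0069461 ] [0.55965383 0.00499467 0.07399053]
```

View pics/snap3.png

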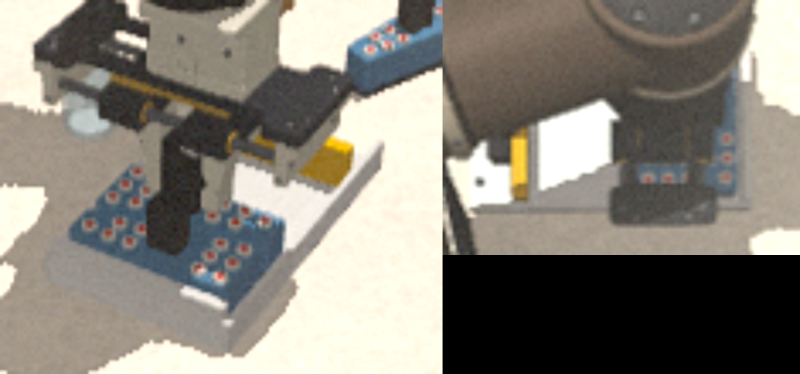

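```bash
python3 -m jog '[[[0,0,-0.0015,0,0,0,0],[0,0,-0.001,0,0,0,0],[0,0,0,0,0,0,0],[0,0,0,0,0,0,0]]]' 30; python3 - <<'E'
from station import monitor
s=monitor.get_state(); print(s["force"],s["moment"],s["eef_pos"])
E
```

```text
t: 8.4
eef_pos: [0.5594, 0.005, 0.0715]
ee_rot: [-3.142, 0.0, -3.117]
force: [-2.6, 0.7, 5.5]
width: 0.0237
[-2.63887539  0.74940411  5.5260863 ] [0.35770091 0.88732285 0.02772783] [0.55944539 0.00496174 0.07152992]
```

```bash
python3 -m jog '[[[0,0,0,0,0,0,0.7],[0,0,0,0,0,0,0.7],[0,0,0,0,0,0,0.7],[0,0,0,0,0,0,0.7],[0,0,0.02,0,0,0,0.7],[0,0,0.04,0,0,0,0.7],[0,0,0.04,0,0,0,0.7],[-0.0178,-0.0381,0,0,0,-0.12,1],[-0.0178,-0.0381,0,0,0,-0.12,1],[-0.0178,-0.0381,0,0,0,-0.12,1],[-0.0178,-0.0381,0,0,0,-0.12,1],[-0.0178,-0.0381,0,0,0,-0.12,1],[-0.0178,-0.0381,0,0,0,-0.12,1],[-0.0178,-0.0381,0,0,0,-0.12,1],[-0.0178,-0.0381,0,0,0,-0.12,1],[0,0,-0.03,0,0,0,1],[0,0,-0.02,0,0,0,1],[0,0,0,0,0,0,1]]]' 30; python3 snap.py 4
```

```text
t: 10.65
eef_pos: [0.4159, -0.2997, 0.1198]
ee_rot: [-3.14, -0.003, 2.205]
force: [-0.2, 0.4, 0.4]
width: 0.0878
[ 0.4174 -0.3     0.1216] [-3.1415e+00  4.0000e-04  2.2060e+00]
```

View pics/snap4.png

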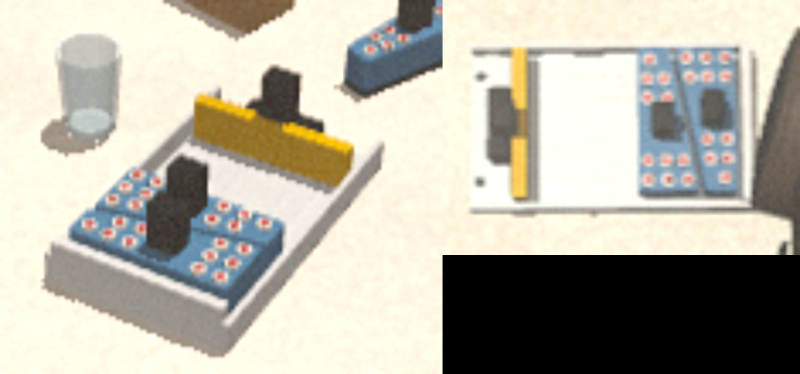

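```bash
python3 - <<'E'
from seg import *
t=load("/tmp/top4.npz")
g=t["pixels"].astype(int)
m=rackmask(t,78)
for r in range(176,216,4):
    row=m[int((r+.5)*K)]; xs=np.nonzero(row[268*K:300*K])[0]
    if len(xs): u=(xs.min()+268*K+.5)/K-.5; print(r,round(u,2),np.round(onplane(t,(u,r),.040)[:2],4))
ye=(g[...,0]-g[...,2]>45); ye[:,:200]=0; ye[:,330:]=0
for r in range(176,216,6):
    xs=np.nonzero(ye[r])[0]
    if len(xs)>2: print("yellow",r,xs.min(),xs.max(),np.round(onplane(t,(xs.max()+.5,r),.041)[:2],4))
E
```

```text
176 281.62 [0.6169 0.0269]
180 281.62 [0.6055 0.0267]
184 281.62 [0.594  0.0265]
188 281.62 [0.5826 0.0263]
192 281.62 [0.5712 0.0261]
196 281.88 [0.5599 0.0253]
200 281.88 [0.5486 0.0251]
204 281.88 [0.5373 0.0249]
208 281.88 [0.5261 0.0247]
212 281.88 [0.5149 0.0245]
yellow 176 245 308 [ 0.6179 -0.0483]
yellow 182 245 308 [ 0.6007 -0.0484]
yellow 188 245 291 [ 0.5828 -0.0012]
yellow 200 246 309 [ 0.5496 -0.0515]
yellow 206 245 309 [ 0.5327 -0.0516]
yellow 212 245 308 [ 0.5159 -0.049 ]
```

```bash
python3 -m jog '[[[-0.0005,0,-0.02,0,0,0,1],[0,0,-0.02,0,0,0,1],[0,0,-0.015,0,0,0,1],[0,0,0,0,0,0,0],[0,0,0,0,0,0,0],[0,0,0,0,0,0,0],[0,0,0,0,0,0,0],[0,0,0,0,0,0,0],[0,0,0,0,0,0,0],[0,0,0,0,0,0,0],[0,0,0,0,0,0,0],[0,0,0,0,0,0,0]]]' 30; python3 - <<'E'
from station import monitor
s=monitor.get_state(); print(s["force"],s["eef_pos"],s["width"],s["ee_rot"])
E
```

```text
t: 12.25
eef_pos: [0.4166, -0.2999, 0.0661]
ee_rot: [3.142, 0.0, 2.206]
force: [0.0, -0.6, 1.1]
width: 0.0238
[ 0.04297956 -0.57456899  1.08622779] [ 0.41655406 -0.29991443  0.06610501] 0.023762585250607194 [3.14155218e+00 1.11585429e-04 2.20563264e+00]
```

```bash
python3 -m jog '[[[0,0,0.01,0,0,0,0],[0,0,0.04,0,0,0,0],[0,0,0.04,0,0,0,0],[0,0,0.04,0,0,0,0],[0.0066,0.0183,0,0,0,0.04,0],[0.0141,0.0391,0,0,0,0.1,0],[0.0141,0.0391,0,0,0,0.1,0],[0.0141,0.0391,0,0,0,0.1,0],[0.0141,0.0391,0,0,0,0.1,0],[0.0141,0.0391,0,0,0,0.1,0],[0.0141,0.0391,0,0,0,0.1,0],[0.0141,0.0391,0,0,0,0.1,0],[0.0141,0.0391,0,0,0,0.1,0],[0.0141,0.0391,0,0,0,0.1,0],[0.0073,0.0213,0,0,0,0.02,0],[0,0,-0.03,0,0,0,0],[0,0,-0.03,0,0,0,0],[0,0,-0.025,0,0,0,0],[0,0,0,0,0,0,0],[0,0,0,0,0,0,0]]]' 30; python3 snap.py 5
```

```text
t: 14.75
eef_pos: [0.5578, 0.0916, 0.1121]
ee_rot: [3.141, 0.001, -3.118]
force: [-0.0, 0.8, -1.5]
width: 0.0239
[0.5581 0.0918 0.1125] [ 3.1408e+00  2.0000e-03 -3.1178e+00]
```

View pics/snap5.png

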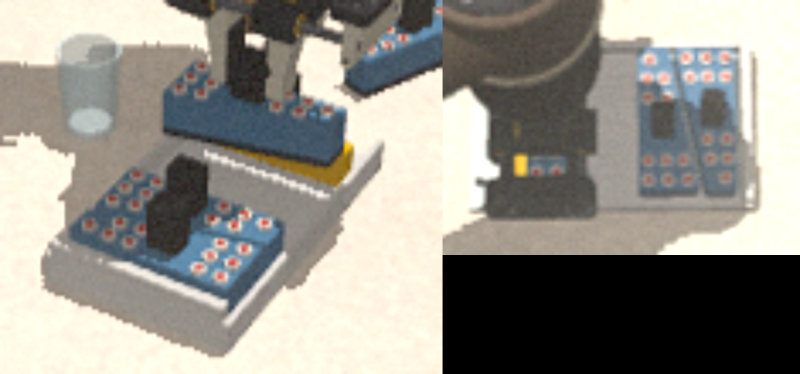

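```bash
python3 - <<'E'
from seg import *
t=load("/tmp/top5.npz"); g=t["pixels"]
for r in (203,205,207): print(r,[tuple(int(v) for v in p) for p in g[r,242:258]])
for c in (247,248,249,249.5,250): print(c,"jaw z.041",onplane(t,(c,205),.041)[1],"rack z.08",onplane(t,(c,205),.080)[1])
cv2.imwrite("pics/z5.png",cv2.resize(np.clip(g[195:225,235:275,::-1]*1.6,0,255).astype(np.uint8),None,fx=12,fy=12,interpolation=cv2.INTER_NEAREST))
E
```

```text
203 [(50, 53, 46), (52, 49, 45), (51, 50, 48), (52, 49, 49), (51, 49, 46), (51, 51, 49), (52, 55, 51), (54, 52, 49), (48, 50, 44), (47, 45, 39), (46, 45, 42), (53, 54, 49), (48, 47, 39), (53, 48, 47), (48, 50, 45), (52, 50, 47)]
205 [(67, 63, 52), (61, 57, 52), (48, 51, 45), (53, 50, 48), (85, 72, 44), (109, 86, 46), (106, 86, 43), (86, 75, 47), (52, 51, 51), (56, 51, 45), (60, 56, 53), (58, 57, 55), (58, 55, 52), (59, 58, 54), (55, 55, 52), (59, 55, 52)]
207 [(58, 56, 57), (57, 56, 53), (53, 54, 50), (59, 57, 47), (147, 117, 48), (188, 143, 52), (187, 149, 44), (145, 122, 59), (56, 65, 74), (60, 69, 80), (66, 73, 82), (52, 68, 73), (57, 67, 75), (57, 67, 76), (55, 70, 77), (58, 69, 80)]
247 jaw z.041 0.12138042396323417 rack z.08 0.1177609457962092
248 jaw z.041 0.11861211220582893 rack z.08 0.11508734067929197
249 jaw z.041 0.11584380389921105 rack z.08 0.11241373889510732
249.5 jaw z.041 0.11445965103994542 rack z.08 0.11107693925278782
250 jaw z.041 0.11307549904337434 rack z.08 0.10974014044364927
```

View pics/z5.png

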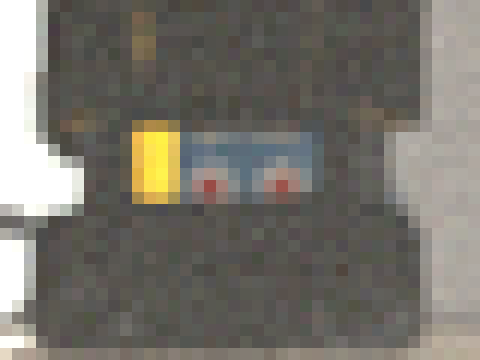

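```bash
python3 -m jog '[[[-0.0005,-0.003,0,0,0,0,0],[0,0,0,0,0,0,0],[0,0,-0.015,0,0,0,0],[0,0,-0.015,0,0,0,0],[0,0,-0.006,0,0,0,0],[0,0,0,0,0,0,0],[0,0,0,0,0,0,0]]]' 30;  python3 - <<'E'
from station import monitor
s=monitor.get_state(); print(s["force"],s["moment"],s["eef_pos"],s["ee_rot"])
E
python3 snap.py 6
```

```text
t: 15.72
eef_pos: [0.557, 0.0887, 0.0752]
ee_rot: [-3.142, 0.0, -3.117]
force: [0.1, 0.1, -1.9]
width: 0.0239
[ 0.11425593  0.11521185 -1.86669388] [ 0.09920363 -0.09531993  0.0644782 ] [0.55704899 0.08871785 0.07520129] [-3.14158376e+00  2.44921147e-04 -3.11749317e+00]
[0.5571 0.0888 0.0755] [ 3.1413e+00  7.0000e-04 -3.1175e+00]
```

View pics/snap6.png

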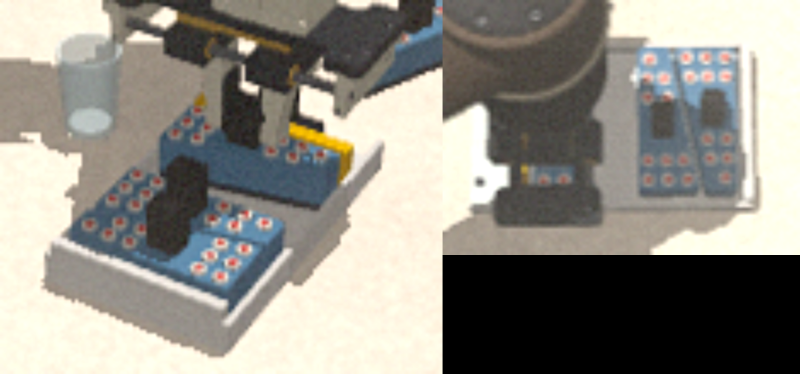

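```bash
python3 -m jog '[[[0,0,-0.002,0,0,0,0],[0,0,-0.0015,0,0,0,0],[0,0,0,0,0,0,0],[0,0,0,0,0,0,0],[0,0,0,0,0,0,0.7],[0,0,0,0,0,0,0.7],[0,0,0,0,0,0,0.7],[0,0,0,0,0,0,0.7],[0,0,0.02,0,0,0,0.7]]]' 30; python3 -m jog '[[[0,0,0.04,0,0,0,0.7],[0,0,0.04,0,0,0,0.7],[0.0036,0.0272,0,0,0,0.143,1],[0.0036,0.0272,0,0,0,0.143,1],[0.0036,0.0272,0,0,0,0.143,1],[0.0036,0.0272,0,0,0,0.143,1],[0.0036,0.0272,0,0,0,0.143,1],[0.0036,0.0272,0,0,0,0.143,1],[0.0036,0.0272,0,0,0,0.143,1],[0.0036,0.0272,0,0,0,0.143,1],[0,0,-0.03,0,0,0,1],[0,0,-0.02,0,0,0,1],[0,0,0,0,0,0,1],[0,0,0,0,0,0,1]]]' 30; python3 snap.py 7
```

```text
t: 16.95
eef_pos: [0.5558, 0.0881, 0.0903]
ee_rot: [-3.14, -0.003, -3.118]
force: [0.3, 0.1, 0.6]
width: 0.0607
t: 18.7
eef_pos: [0.5861, 0.3064, 0.1224]
ee_rot: [-3.141, 0.001, -1.973]
force: [-0.2, -0.2, 0.6]
width: 0.0879
[0.5862 0.3066 0.1228] [-3.1407e+00  1.7000e-03 -1.9736e+00]
```

View pics/snap7.png

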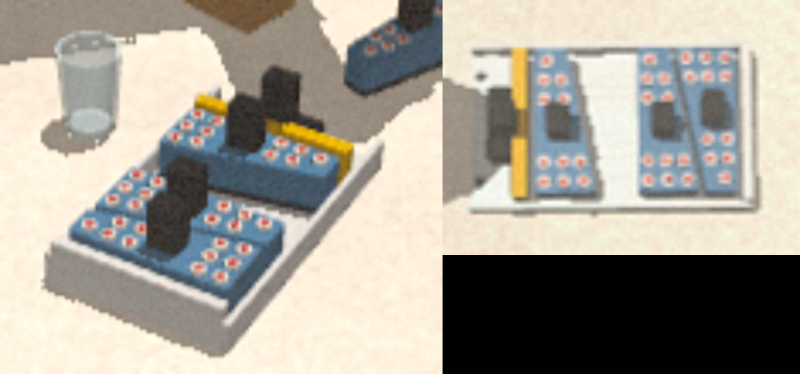

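```bash
python3 - <<'E'
from seg import *
t=load("/tmp/top7.npz")
for n,(q,k) in zip(("slot4","slot2+in"),quads(t,[(243,168,269,216),(270,168,316,218)],78)):
    W=[onplane(t,u,.04)[:2] for u in q]; o=order(W)
    print(n,np.round(q,1).tolist(),np.round(W,4).tolist(),np.round(o[0],4),np.round(o[1],3),np.round(o[2]*1e3,1))
E
```

```text
slot4 [[251.10000610351562, 215.39999389648438], [251.10000610351562, 173.60000610351562], [261.20001220703125, 173.60000610351562], [269.6000061035156, 215.39999389648438]] [[0.5042, 0.1092], [0.6225, 0.1125], [0.6229, 0.0843], [0.5049, 0.0581]] [0.5586 0.0899] -3.118 [1.3 1.1 0.8 1.4]
slot2+in [[282.0, 216.10000610351562], [281.5, 173.3000030517578], [310.70001220703125, 173.6999969482422], [311.5, 215.89999389648438]] [[0.5033, 0.0239], [0.6247, 0.0273], [0.6248, -0.0545], [0.5052, -0.0575]] [ 0.5695 -0.0145] -0.059 [26.9 16.9 15.2 28.6]
```

```bash
python3 -m jog '[[[-0.0005,0,-0.02,0,0,0,1],[0,0,-0.02,0,0,0,1],[0,0,-0.0165,0,0,0,1],[0,0,0,0,0,0,0],[0,0,0,0,0,0,0],[0,0,0,0,0,0,0],[0,0,0,0,0,0,0],[0,0,0,0,0,0,0],[0,0,0,0,0,0,0],[0,0,0,0,0,0,0],[0,0,0,0,0,0,0],[0,0,0,0,0,0,0]]]' 30; python3 - <<'E'
from station import monitor
s=monitor.get_state(); print(s["force"],s["eef_pos"],s["width"],s["ee_rot"])
E
```

```text
t: 20.3
eef_pos: [0.5851, 0.3061, 0.0651]
ee_rot: [3.142, -0.0, -1.974]
force: [-0.5, -1.0, 1.6]
width: 0.024
[-0.49599897 -1.03862125  1.63478427] [0.58505765 0.30614113 0.06505847] 0.024029963101507127 [ 3.14153117e+00 -1.66357145e-04 -1.97361319e+00]
```

```bash
python3 -m jog '[[[0,0,0.01,0,0,0,0],[0,0,0.04,0,0,0,0],[0,0,0.04,0,0,0,0],[0,0,0.04,0,0,0,0],[-0.0021,-0.0322,0,0,0,-0.143,0],[-0.0021,-0.0322,0,0,0,-0.143,0],[-0.0021,-0.0322,0,0,0,-0.143,0],[-0.0021,-0.0322,0,0,0,-0.143,0],[-0.0021,-0.0322,0,0,0,-0.143,0],[-0.0021,-0.0322,0,0,0,-0.143,0],[-0.0021,-0.0322,0,0,0,-0.143,0],[-0.0021,-0.0322,0,0,0,-0.143,0],[0,0,0,0,0,0,0],[0,0,-0.03,0,0,0,0],[0,0,-0.03,0,0,0,0],[0,0,-0.02,0,0,0,0],[0,0,0,0,0,0,0],[0,0,0,0,0,0,0]]]' 30; python3 snap.py 8
```

```text
t: 22.55
eef_pos: [0.569, 0.0491, 0.1161]
ee_rot: [3.141, 0.001, -3.116]
force: [-0.3, -0.2, -1.9]
width: 0.0239
[0.5691 0.0491 0.1163] [ 3.1410e+00  1.9000e-03 -3.1169e+00]
```

View pics/snap8.png

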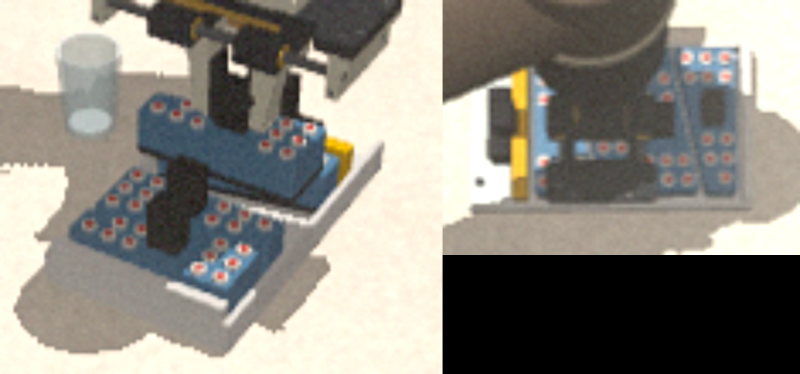

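```bash
python3 -m jog '[[[-0.0008,-0.0003,-0.012,0,0,0,0],[0,0,-0.012,0,0,0,0],[0,0,0,0,0,0,0],[0,0,0,0,0,0,0]]]' 30;python3 snap.py 9; python3 - <<'E'
from seg import *
S=load("/tmp/scene9.npz")["pixels"]
cv2.imwrite("pics/z9.png",cv2.resize(np.clip(S[165:235,245:345,::-1]*1.8,0,255).astype(np.uint8),None,fx=8,fy=8,interpolation=cv2.INTER_CUBIC))
E
```

```text
t: 23.15
eef_pos: [0.5676, 0.0483, 0.0909]
ee_rot: [-3.141, -0.0, -3.117]
force: [0.3, 0.6, -1.4]
width: 0.024
[0.5677 0.0484 0.0913] [ 3.1416e+00  4.0000e-04 -3.1175e+00]
```

View pics/z9.png

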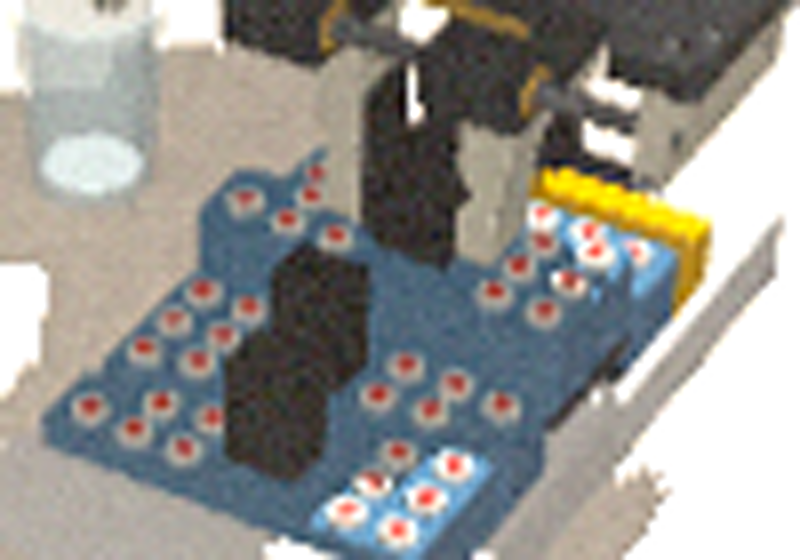

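Already 14 mm below the neighbours' tops with no contact force; I'll keep lowering.

```bash
python3 -m jog '[[[0,0,-0.008,0,0,0,0],[0,0,-0.007,0,0,0,0],[0,0,-0.002,0,0,0,0],[0,0,0,0,0,0,0],[0,0,0,0,0,0,0]]]' 30;  python3 - <<'E'
from station import monitor
s=monitor.get_state(); print(s["force"],s["moment"],s["eef_pos"],s["ee_rot"])
E
```

```text
t: 23.88
eef_pos: [0.5676, 0.0484, 0.0742]
ee_rot: [3.142, 0.0, -3.118]
force: [0.6, -0.2, -2.6]
width: 0.0237
[ 0.60436751 -0.17596665 -2.64829176] [ 0.11641257 -0.07251205 -0.04521038] [0.56764689 0.04836159 0.07419964] [ 3.14157805e+00  2.49328869e-04 -3.11750615e+00]
```

```bash
python3 -m jog '[[[0,0,-0.002,0,0,0,0],[0,0,-0.0013,0,0,0,0],[0,0,0,0,0,0,0],[0,0,0,0,0,0,0]]]' 30;  python3 - <<'E'
from station import monitor
s=monitor.get_state(); print(s["force"],s["moment"],s["eef_pos"],s["ee_rot"])
E
python3 -m jog '[[[0,0,0,0,0,0,0.7],[0,0,0,0,0,0,0.7],[0,0,0,0,0,0,0.7],[0,0,0,0,0,0,0.7],[0,0,0.02,0,0,0,0.7],[0,0,0.04,0,0,0,0.7],[0,0,0.04,0,0,0,0.7],[-0.001,0.02,0,0,0,0,1],[0,0.06,0,0,0,0,1],[0,0.06,0,0,0,0,1],[0,0.03,0,0,0,0,1],[0,0,0,0,0,0,1],[0,0,0,0,0,0,1]]]' 30; python3 snap.py 10; python3 m2.py /tmp/top10.npz
```

```text
t: 24.38
eef_pos: [0.5676, 0.0483, 0.071]
ee_rot: [-3.142, 0.0, -3.117]
force: [-2.7, -0.8, 3.3]
width: 0.024
[-2.69360421 -0.82476379  3.28572668] [0.14881214 0.58042786 0.00268616] [0.56755814 0.04833949 0.07103066] [-3.14159241e+00  2.21647250e-04 -3.11745567e+00]
t: 26.0
eef_pos: [0.5659, 0.2182, 0.1699]
ee_rot: [-3.141, -0.001, -3.117]
force: [0.2, -0.1, -0.5]
width: 0.0878
[0.5662 0.2175 0.1704] [-3.1412e+00 -7.0000e-04 -3.1184e+00]
outer -x top edge (x=-70) [[0.4918, 0.1412, 0.024], [0.4953, -0.0543, 0.024]] yaw 0.018256838902616323
inner +x top edge (x=65) [[0.6256, 0.1455, 0.024], [0.6308, -0.0535, 0.024]] yaw 0.026520421627308766
stop inner [[0.6135, -0.059, 0.036], [0.5112, -0.0615, 0.036]] yaw 0.024056356017618342 [312.  312.3 312.3 312.3 312.6 312.6 312.7 312.9 312.8]
stop outer [[0.6136, -0.0669, 0.036], [0.5113, -0.0679, 0.036]] yaw 0.009920974612966134 [315.  315.  315.  315.1 315.  315.1 315.2 315.1 315.2]
+y end [[0.5967, 0.1617, 0.006], [0.5673, 0.1699, 0.006], [0.5383, 0.161, 0.006], [0.5182, 0.1532, 0.006]]
[245 174   5  44 165] [247.49090909 194.82424242] ((247.0, 195.5), (43.0, 4.0), 90.0) [0.5616 0.1209 0.041 ]
```

View pics/snap10.png

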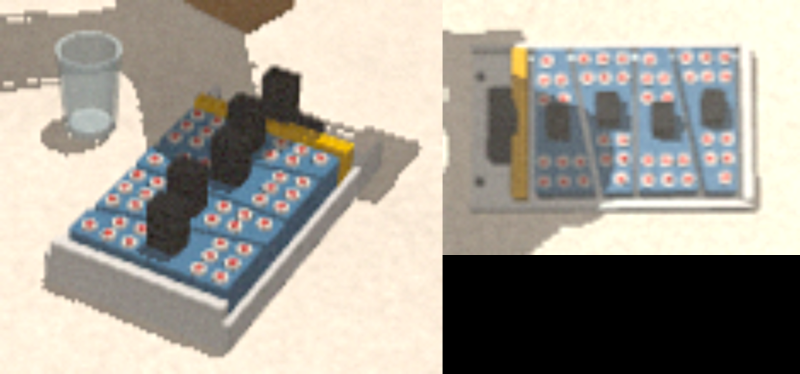

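```bash
python3 -m jog '[[[-0.002,-0.04,0,0,0,0,1],[-0.0025,-0.045,0,0,0,0,1],[0,0,0,0,0,0,1],[0,0,-0.03,0,0,0,1],[0,0,-0.02,0,0,0,1],[0,0,0,0,0,0,1],[0,0,0,0,0,0,1]]]' 30; python3 snap.py 11; python3 - <<'E'
from seg import *
S=load("/tmp/scene11.npz")["pixels"]
cv2.imwrite("pics/z11.png",cv2.resize(np.clip(S[145:215,260:360,::-1]*1.8,0,255).astype(np.uint8),None,fx=8,fy=8,interpolation=cv2.INTER_CUBIC))
E
```

```text
t: 26.98
eef_pos: [0.5626, 0.1335, 0.1216]
ee_rot: [3.141, 0.001, -3.118]
force: [-0.8, -0.1, 0.8]
width: 0.0874
[0.5627 0.1337 0.1219] [ 3.1409e+00  1.6000e-03 -3.1175e+00]
```

View pics/z11.png

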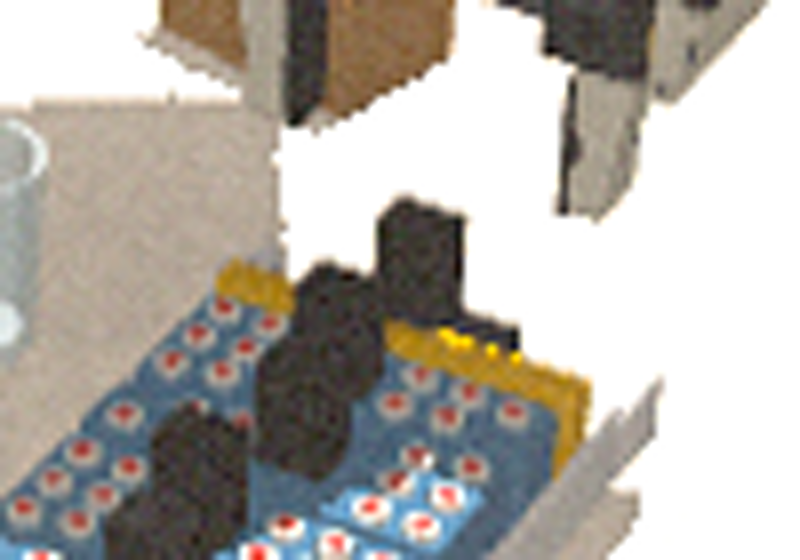

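```bash
python3 -m jog '[[[-0.001,-0.002,-0.02,0,0,0,1],[0,0,-0.02,0,0,0,1],[0,0,-0.005,0,0,0,1],[0,0,0,0,0,0,0],[0,0,0,0,0,0,0],[0,0,0,0,0,0,0],[0,0,0,0,0,0,0],[0,0,0,0,0,0,0],[0,0,0,0,0,0,0],[0,0,0,0,0,0,0],[0,0,0,0,0,0,0],[0,0,0,0,0,0,0],[0,0,0,0,0,0,0]]]' 50; python3 - <<'E'
from station import monitor
s=monitor.get_state(); print(s["force"],s["moment"],s["eef_pos"],s["width"])
E
```

```text
t: 28.7
eef_pos: [0.5601, 0.1311, 0.0757]
ee_rot: [-3.141, -0.002, -3.118]
force: [-5.0, 0.8, 4.7]
width: 0.0239
[-4.99527432  0.83325718  4.71131067] [0.24594406 1.92402602 0.04123097] [0.56013822 0.13105903 0.07566173] 0.023905550705383128
```

```bash
python3 -m jog '[[[0,-0.002,0,0,0,0,0],[0,-0.002,0,0,0,0,0],[0.0001,-0.002,0,0,0,0,0],[0,-0.002,0,0,0,0,0],[0.0001,-0.002,0,0,0,0,0],[0,-0.002,0,0,0,0,0],[0.0001,-0.002,0,0,0,0,0],[0,0,0,0,0,0,0]]]' 50; python3 snap.py 12
```

```text
t: 29.7
eef_pos: [0.5605, 0.1176, 0.0757]
ee_rot: [3.141, -0.001, -3.118]
force: [-6.8, 2.0, 4.7]
width: 0.0237
[0.5605 0.1175 0.0757] [ 3.1414e+00 -1.3000e-03 -3.1178e+00]
```

View pics/snap12.png

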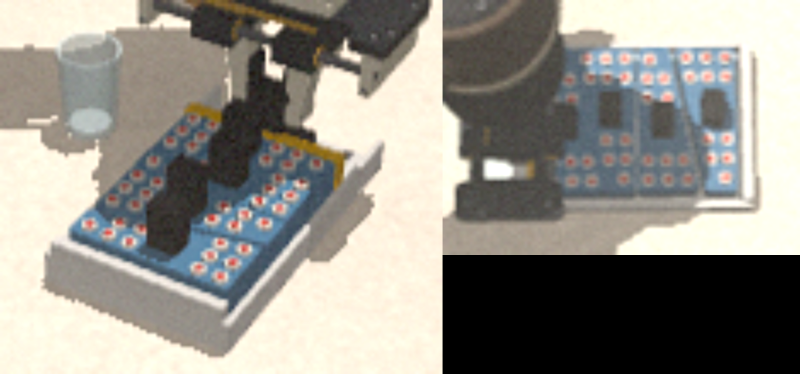

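```bash
python3 -m jog '[[[0,-0.0015,0,0,0,0,0],[0,-0.0015,0,0,0,0,0],[0.0001,-0.0015,0,0,0,0,0],[0,-0.0015,0,0,0,0,0],[0,0,0,0,0,0,0]]]' 50;python3 -m jog '[[[0,-0.001,0,0,0,0,0],[0.0001,-0.001,0,0,0,0,0],[0,0,0,0,0,0,0]]]' 50
```

```text
t: 30.42
eef_pos: [0.5606, 0.1118, 0.0757]
ee_rot: [3.141, -0.001, -3.118]
force: [-6.9, 4.7, 3.3]
width: 0.0236
t: 30.8
eef_pos: [0.5607, 0.1101, 0.0757]
ee_rot: [3.141, -0.001, -3.118]
force: [-7.1, 6.7, 4.4]
width: 0.0237
```

```bash
python3 snap.py 13
```

```text
[0.5607 0.1102 0.0757] [ 3.1407e+00 -1.1000e-03 -3.1176e+00]
```

View pics/snap13.png

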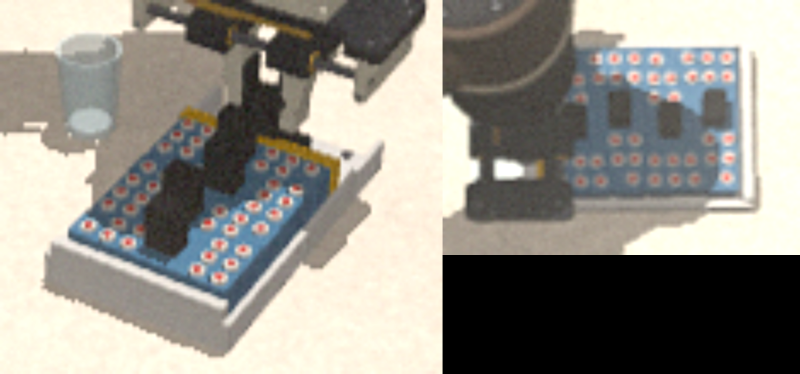

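```bash
for i in 1; do python3 -m jog '[[[0,-0.001,0,0,0,0,0],[0.0001,-0.001,0,0,0,0,0],[0,0,0,0,0,0,0]]]' 50; python3 -m jog '[[[0,-0.001,0,0,0,0,0],[0,0,0,0,0,0,0]]]' 50; python3 -m jog '[[[0,-0.001,0,0,0,0,0],[0,0,0,0,0,0,0]]]' 50; done
```

```text
t: 31.28
eef_pos: [0.5607, 0.1082, 0.0757]
ee_rot: [3.141, -0.001, -3.118]
force: [-7.4, 6.6, 5.0]
width: 0.0237
t: 31.52
eef_pos: [0.5607, 0.1072, 0.0757]
ee_rot: [3.141, -0.001, -3.118]
force: [-7.8, 6.5, 4.9]
width: 0.0238
t: 31.78
eef_pos: [0.5608, 0.1065, 0.0757]
ee_rot: [3.14, -0.001, -3.118]
force: [-8.1, 8.2, 4.7]
width: 0.0236
```

```bash
python3 -m jog '[[[0,-0.001,0,0,0,0,0],[0,0,0,0,0,0,0]]]' 50; python3 -m jog '[[[0,-0.001,0,0,0,0,0],[0,0,0,0,0,0,0]]]' 50; python3 snap.py 14
```

```text
t: 32.02
eef_pos: [0.5608, 0.1064, 0.0757]
ee_rot: [3.139, -0.0, -3.118]
force: [-9.2, 12.8, 4.9]
width: 0.0237
t: 32.28
eef_pos: [0.5608, 0.1063, 0.0757]
ee_rot: [3.138, -0.0, -3.118]
force: [-11.7, 18.4, 4.1]
width: 0.0237
[0.5608 0.1063 0.0757] [ 3.1380e+00 -1.0000e-04 -3.1175e+00]
```

View pics/snap14.png

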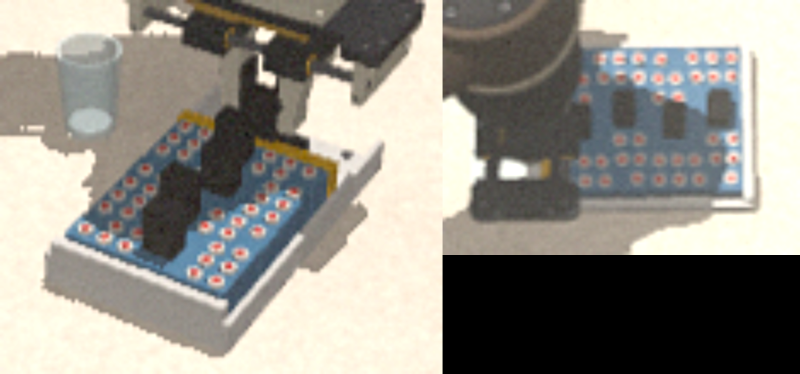

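```bash
python3 -m jog '[[[0,-0.001,0,0,0,0,0],[0,0,0,0,0,0,0],[0,0,0,0,0,0,0]]]' 50; python3 -m jog '[[[0,0.0015,0,0,0,0,0],[0,0,0,0,0,0,0.7],[0,0,0,0,0,0,0.7],[0,0,0,0,0,0,0.7],[0,0,0,0,0,0,0.7],[0,0,0,0,0,0,0.7],[0,0,0.02,0,0,0,0.7],[0,0,0.04,0,0,0,0.7],[0,0,0.04,0,0,0,0.7],[0,0.05,0.02,0,0,0,1],[0,0.06,0,0,0,0,1],[0,0.06,0,0,0,0,1],[0,0.06,0,0,0,0,1],[0,0.06,0,0,0,0,1],[0,0,0,0,0,0,1],[0,0,0,0,0,0,1]]]' 50; python3 snap.py 15; python3 m2.py /tmp/top15.npz | tail -3; python3 - <<'E'
from seg import *
for k in (0,15): 
    pass
a=load("/tmp/top0.npz")["pixels"].astype(int); b=load("/tmp/top15.npz")["pixels"].astype(int)
cv2.imwrite("pics/full15.png",b[:,:,::-1].astype(np.uint8)); cv2.imwrite("pics/fulls15.png",load("/tmp/scene15.npz")["pixels"][:,:,::-1])
E
```

```text
t: 32.75
eef_pos: [0.5608, 0.1063, 0.0757]
ee_rot: [3.137, 0.0, -3.117]
force: [-12.6, 23.6, 4.8]
width: 0.0236
t: 34.75
eef_pos: [0.5612, 0.3938, 0.1952]
ee_rot: [-3.141, -0.001, -3.117]
force: [0.4, -0.5, -0.9]
width: 0.0876
[0.5617 0.3928 0.1958] [-3.1414e+00 -2.0000e-04 -3.1184e+00]
+y end [[0.5966, 0.165, 0.006], [0.5673, 0.1674, 0.006], [0.5383, 0.1638, 0.006], [0.5182, 0.1531, 0.006]]
[254 174   4  18  69] [255.56521739 182.17391304] ((255.5, 182.5), (17.0, 3.0), 90.0) [0.5979 0.0993 0.041 ]
[254 200   5  18  72] [255.55555556 208.73611111] ((256.0, 208.5), (4.0, 17.0), 0.0) [0.5227 0.0974 0.041 ]
```

View pics/snap15.png

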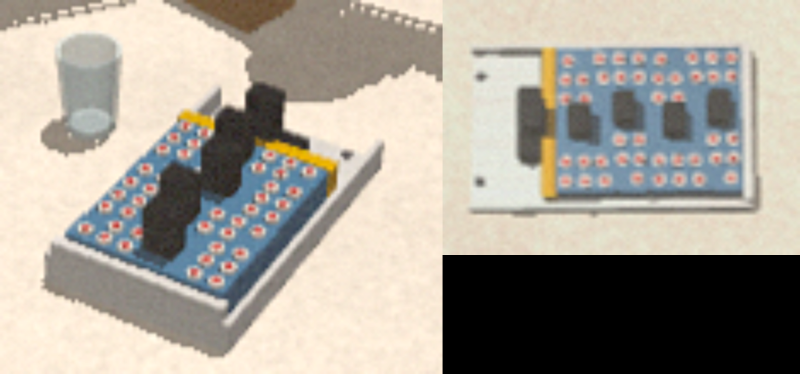

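View pics/fulls15.png

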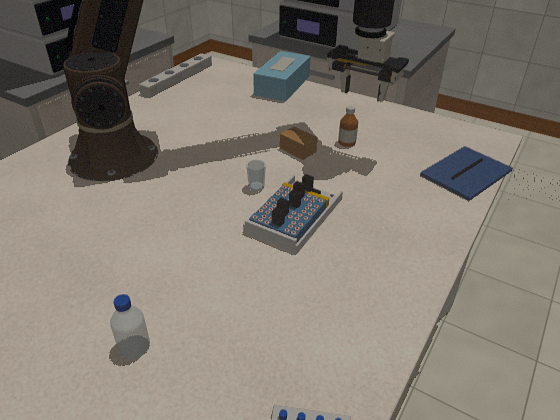

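Final check: the four racks form a solid rectangle with all blocks level. The yellow plate now sits at top-view column 255.5, 23.7 mm further in, which puts the face at tray y of about 52 mm and jaw travel at about 0.034. The carton, bottles and beaker stand where they were, and the arm is clear.

```bash
python3 -c "
from station import job_done
print(job_done())"
```

```text
the job is handed in; nothing more can be done
None
```

The three loose racks are packed in the tray with the fourth, alternately head to tail, and the jaw is shut on the row. I handed the job in at about 35 s of the 69 s allowed; no verdict was reported.

- **Racks:** I placed the near-right one in the second place, the far-right one in the fourth, and the left one between them. Each was lowered until it touched the floor at 3–6 N and then released. The last pictures show them flat with no visible gaps.
- **Jaw:** I gripped its block and pushed until it stopped moving, with about 24 N at the wrist. It moved 23.7 mm in the top view, so the face is at tray y of about 52 mm and the travel is about 0.034, as expected for four packed racks.
- **Bystanders and arm:** In the pictures the carton, bottles and beaker stand where they were. The arm is clear, about 0.2 m up.
- **Disagreements in my checks:**
  - The two cameras differed by up to about 2 mm on rack positions.
  - The scene-view outlines of the left rack and the one already in the tray fitted poorly, so I used the top view for those two.
  - Before its final lowering, the rack in the fourth place looked only 2–4 mm from the jaw, so I moved it 3 mm away.

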